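# Set the guarded thermostat of the ink-warming plate

### The arm

A 6-joint arm with a two-finger parallel gripper is mounted at the origin on the work surface. World frame = base frame: x ahead of the robot, y to its left, z up, the work surface at z = 0. Lengths are in m, angles in rad, forces in N, time in s.
With the tool pointing down it reaches from about 0.35 to 0.925 m from the base axis. Payload 6.4 kg.
Tool frame: the origin (TCP) lies midway between the tips of the shut fingers; the grasp point (between the pads) lies 19 mm behind it (env.grip_depth is the distance from the TCP to the grasp point, in m); z points along the fingers, y is the direction in which the jaws open and shut (so a half turn about z gives the same grasp; the last joint's range is limited). The gripper opens to 94 mm and grips with 3 to 60 N. Pads are 16 mm wide; open, the fingers measure 119 mm over their backs; the gripper's body (75 mm by 177 mm) begins 78 mm behind the grasp point.
Start: joints at [1.032, 0.245, 1.558, -0, 1.339, -0.174], TCP at [0.232, 0.607, 0.205] pointing down, gripper open.
Joint ranges: [-3.13, 3.13], [-1.02, 2.26], [0.13, 2.54], [-0.95, 4.09], [0.21, 2.88], [-2.74, 2.74]. Speed limits (rad/s): [2.57, 2.57, 3.14, 3.14, 3.14, 3.14].

### API

Orientations are given as a unit quaternion [w, x, y, z].
In Python, from plant import sense, imaging, close_job, env gives the robot as it stands.
- The arm moves only by the tool play_rows, never from a script. Its argument "motion" is a list of rows, each a list of 3 entries, a list of its own where there are three numbers: the opening, from 0 (shut) to 1 (fully open), then the shift along the tool's x, y, z as a fraction of full scale, then the turn about the tool's z as a fraction of full scale. In form: [[gripper, [dx, dy, dz], twist], ...]. A call has 1 to 12 rows; each row is the pose to reach, as a shift and turn from the pose commanded when the call began, along the tool's axes at that moment; what a row does not reach only later rows make up. Full scale, the value 1, is 0.15 m for a shift and 60 degrees for a turn. A row lasts 1/12 s, in which the tool goes at most 41.7 mm and 7.16 degrees, less where a joint would pass 70% of its speed; a pose out of reach is approached as far as the arm can. A call with a number of a shift or a turn outside -1 to 1 is refused whole. A call with a gripper value outside its range is refused whole. The fingers move at their own pace and stop on an object; "grip_force" is the grip in N (left out, the last holds). Time passes only in rows, so rows that repeat a pose let the fingers close. It gives the time, the measured TCP pose, the force and the opening at its end, in the units of the state.
- sense(): the state, without advancing time (a new reading comes with each control period).
- imaging.snapshot(name): name is "scene" or "side" or "wrist"; returns (picture, depth): 384x512x3 uint8, red, green, blue; 384x512 float32, m along the optical axis (not along the pixel's ray), 0 where there is no reading.
- imaging.calibration(name): a dict with "intrinsics" (3x3 intrinsics, pixels), "R" (3x3) and "t" (3): a world point X has camera coordinates R X + t; the wrist camera has in their place "T_tool_cam" (4x4, takes a point from camera to tool coordinates, whose origin is the TCP and whose axes are the flange's). Camera axes: x right, y down, z forward; pixel columns grow to the right and rows downward; lengths in m; the calibration is good to about 2 mm. A picture is of the moment at which its call begins: read the wrist's pose just before it. calibration takes no time and is no camera call.
- close_job(): hands the job in, once; it reports no verdict.
The state is a dict: "time": time; "joints": joint angles; "dq": joint speeds; "tau": joint torques, N m; "tool_pos": TCP position; "ee_rot": TCP orientation; "wrist_force": force on the tool from outside, world axes, zero at the start; "ft_torque": the same for the moment, N m; "opening": finger opening in m.
Only numpy, scipy, OpenCV 4.12 (cv2) and the standard library are available. Lean on these libraries where they do the work, as an engineer would, in place of code of your own. Each camera call takes 0.05 s, during which the arm holds its last target. There are 200 camera calls.

### The job

The thermostat of the ink-warming hot plate has to be set: take the watercolour tin off the clear guard and set it down flat in the wooden tray without dropping it, then prop the guard open by tipping it right back until it leans on its stop and stays by itself. Then turn the dial underneath until its red pointer is in the middle of the green band, and leave the guard standing open so that I can check the setting. Leave everything else on the table where it is.

Things in the scene. Friction and masses are not known exactly. Their poses are not given: they have to be found in the camera images.
- hotplate: Grey ink-warming hot plate fixed to the table. Origin at table height on the dial's axis; x points from its front edge to its back, y left, z up. In front a console: flat panel 70 mm above the table, x -120 to +120 mm, 260 mm wide. Behind it, x 127 to 363 mm, the aluminium warming plate, top 80 mm high, 300 mm wide.
- guard_hinge (a point): Middle of the guard's hinge axis, fixed on the hot plate 75 mm behind the dial's axis, 84 mm above the table. The hinge runs along the hot plate's y axis. Axes as the hot plate's.
- guard (a joint): Angle of the guard: 0 shut, grows as its front tips up and back about the hinge, 1.75 leaning on its stop. Clear five-sided cover, blue rim, 150 mm deep, 140 wide, walls 4, 200 g; shut, its flat top is 122 mm above the table. The hinge is free: let go below about 1.2 rad it falls shut, past 1.5 rad it falls back on its stop and stays open.
- guard_tab (a point): Grip point of the red finger tab that sticks out 38 mm from the middle of the guard's front wall, 14 mm thick along the hinge, 16 high. The point is 26 mm out from the wall, 176 mm from and, shut, 16 mm above the hinge (30 over the panel). Pinched from above across its thickness it pivots in the fingers as the guard opens; open, it points up. Shut, its axes are the hot plate's.
- dial (a joint): Angle of the thermostat dial, rad: 0 = lowest end stop, grows clockwise seen from above, to 4.71. The green band lies at 2.83 to 3.17, its middle at 3.0. The dial starts below the band. Friction torque about 0.05 N m; it stays where it is left.
- dial_grip (a point): On the dial's vertical axis, 25 mm above the panel. The grip bar is 60 mm long, 14 thick, from 4 to 32 mm above the panel, over a disc of radius 34 mm, 4 mm high. Its x axis runs along the bar the way the red pointer points: at joint value q that is 2.356 - q rad anticlockwise (from above) from the hot plate's x axis.
- dial_tip (a point): Top of the pointer end of the dial's bar (marked by a red line), 32 mm from the dial's axis.
- band_mid (a point): Middle of the green band printed on the panel round the dial, 45 mm from the dial's axis, 71 mm above the table.
- tin_center (a point): Centre, half-way up, of the black watercolour tin with twelve coloured pans: 190 mm long along its y axis, 54 mm wide along its x, 28 mm high, about 180 g. It lies on the shut guard, its long side roughly across it.
- tray: Low wooden tray fixed to the table, 300 mm long along its x axis, 160 mm wide along y, 24 mm high, walls 6 mm, open on top; origin under its centre, floor 6 mm above the table. A red ink pot stands at its -x end; the free floor for the tin's length runs from x = -85 to +144 mm.
- mat: Cork mat fixed to the table, 300 x 160 x 4 mm, carrying the pencil box and the flask. Origin under its centre.
- ink_pot: Bystander: blue ink pot, 40 mm diameter, 42 mm high, standing on the console panel beside the guard. Origin at its foot.
- white_pot: Bystander: white ink pot, 40 mm diameter, 46 mm high, standing on the console panel on the guard's other side. Origin at its foot.
- tray_pot: Bystander: red ink pot, 44 mm diameter, 50 mm high, standing at the -x end of the tray. Origin at its foot.
- pencil_box: Bystander: blue pencil box, 202 mm long along x, 72 mm wide, 38 mm high, on the mat. Origin under its centre.
- flask: Bystander: white drinking flask, 72 mm diameter, 232 mm high, standing on the mat. Origin at its foot.
- brush_jar: Bystander: jar of brushes, 76 mm diameter, 215 mm high with the brushes. Origin at its foot.
- paint_bottle: Bystander: yellow paint bottle, 66 mm diameter, 190 mm high. Origin at its foot.
- roller: Bystander: ink roller lying on the warming plate behind the guard, roller 100 mm long, 36 mm diameter, wooden handle to its -x, 160 mm long in all. Origin under the roller's middle.
- tin: The watercolour tin again: origin at the middle of its underside.
Mind the look-alikes: they are no part of the job. Of the things that look like the tin, the larger one is meant.

How it is judged:
By the outcome, as a careful person would: the job done as asked, in the order asked, and still so for the second after the job is handed in, with the robot touching nothing.
It also fails if it takes over 69 s, if anything falls off the work surface, if the arm or the gripper's body presses on something with over 40 N, if the wrist force passes 120 N, or if a joint passes its speed limit or range.

## Working session

There is one attempt and no reset: what is moved stays moved. The work goes in short steps, Python scripts to look and compute and a tool call to move; the robot and the scene stay as the last step left them, time stands still between calls to the robot, and variables do not carry over. Pictures are saved under pics/ and viewed, on a budget of 10 in all, crops included, one or two more only if the job needs it, and the job is handed in when it is done.

Besides the shell and the picture viewer there is one more tool, called after "Request:" as name(argument=value, ...) on one line, values as JSON. play_rows: Moves the arm, as the interface text tells. Shift numbers are shares of 0.15 m and turn numbers shares of 60 degrees, none past 1 either way. Its arguments: {"type":"object","properties":{"motion":{"type":"array","items":{"type":"array"}},"grip_force":{"type":"number"}},"required":["motion"]}

```bash
mkdir -p pics
cat > h.py <<'E'
import numpy as np, cv2
from plant import sense, imaging, close_job, env
from scipy.spatial.transform import Rotation as Ro
def cam(name):
    s=sense(); c=imaging.calibration(name); im,d=imaging.snapshot(name)
    K=np.array(c["intrinsics"])
    if name=="wrist":
        T=np.array(c["T_tool_cam"]); q=s["ee_rot"]; R=Ro.from_quat([q[1],q[2],q[3],q[0]]).as_matrix()
        Rw=R@T[:3,:3]; tw=R@T[:3,3]+np.array(s["tool_pos"])
    else:
        Rw=np.array(c["R"]).T; tw=-Rw@np.array(c["t"])
    return im,d,K,Rw,tw
def cloud(d,K,Rw,tw):
    v,u=np.mgrid[:d.shape[0],:d.shape[1]]
    P=np.stack([(u-K[0,2])/K[0,0]*d,(v-K[1,2])/K[1,1]*d,d],-1)
    return P@Rw.T+tw
def proj(X,K,Rw,tw):
    p=(np.asarray(X)-tw)@Rw; return p[...,:2]/p[...,2:]*[K[0,0],K[1,1]]+[K[0,2],K[1,2]]
def ray(u,v,z,K,Rw,tw):
    r=Rw@np.array([(u-K[0,2])/K[0,0],(v-K[1,2])/K[1,1],1]); return tw+r*(z-tw[2])/r[2]
E
python3 - <<'E'
from h import *
print(sense())
for n in ("scene","side"):
    im,d,K,Rw,tw=cam(n); np.savez(n+".npz",im=im,d=d,K=K,Rw=Rw,tw=tw)
    cv2.imwrite(f"pics/{n}0.png",cv2.resize(im[:,:,::-1],(768,576)))
    print(n,K[0,0],tw,Rw[:,2])
E
```

```text
{'time': 0.0, 'joints': array([ 1.03188482e+00,  2.45796584e-01,  1.55896797e+00, -3.78871667e-05,
        1.33867789e+00, -1.74059896e-01]), 'dq': array([-0.00089841,  0.00051376,  0.00117442,  0.00014848,  0.00101778,
       -0.00033788]), 'tau': array([ 1.95392313e-04, -4.15831017e+01, -3.14604771e+01,  6.85951137e-02,
        3.31752689e-02, -1.61021708e-04]), 'tool_pos': array([0.23160491, 0.60671756, 0.20438129]), 'ee_rot': array([-3.05500782e-04,  1.81411277e-01,  9.83406881e-01, -8.73180409e-04]), 'wrist_force': array([-0.21690216, -0.16855845, -0.13670141]), 'ft_torque': array([-0.00861201, -0.00400677,  0.03878533]), 'opening': 0.0938466714890743}
scene 385.0174442588992 [1.21425765 0.45753133 1.02904441] [-0.54417766 -0.38107405 -0.7474311 ]
side 356.38619298711495 [ 0.30204899 -0.80794316  0.66038154] [ 0.24384871  0.80880292 -0.53514077]
```

View pics/scene0.png

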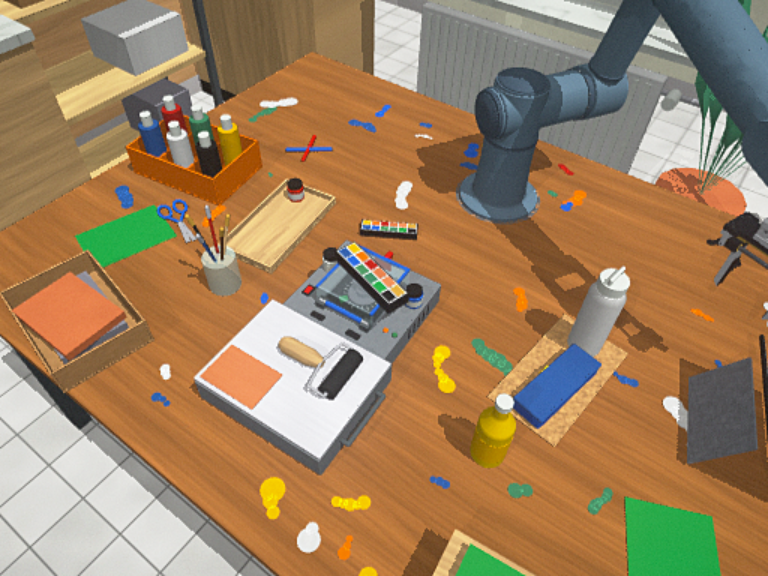

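View pics/side0.png

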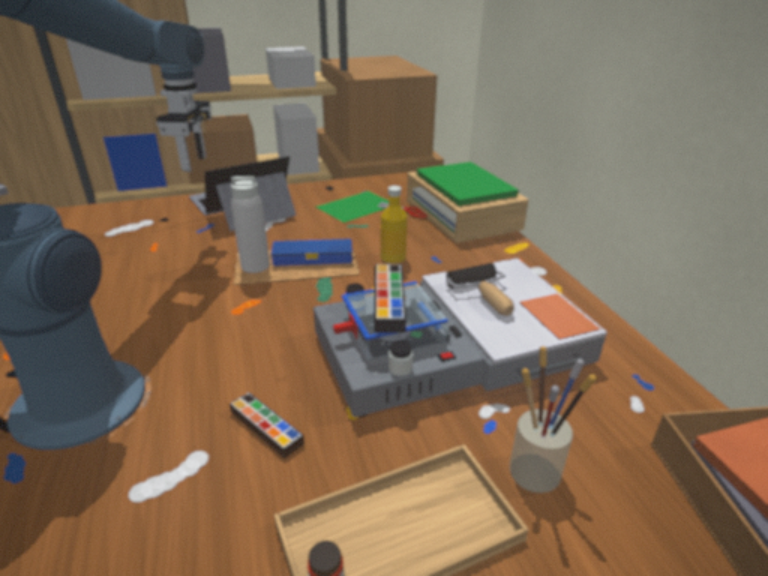

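The scene view shows the meant tin on the guard at about (372,275), with the smaller look-alike at (388,228). The tray is at (280,225) with the red pot at its robot-side end (295,188), the warming plate is at (290,370), and the red tab is near (308,290). The side view agrees.

Run:
```python
from h import *
for n in ("scene","side"):
    f=np.load(n+".npz"); im,d,K,Rw,tw=[f[k] for k in("im","d","K","Rw","tw")]
    P=cloud(d,K,Rw,tw); v,u=np.mgrid[:384,:512]; s=1.5
    hsv=cv2.cvtColor(im,cv2.COLOR_RGB2HSV)
    def rect(m,name):
        m=cv2.morphologyEx(m.astype(np.uint8),cv2.MORPH_OPEN,np.ones((2,2)))
        k,l,st,_=cv2.connectedComponentsWithStats(m)
        i=1+np.argmax(st[1:,4]); q=P[l==i]
        (c,w,a)=cv2.minAreaRect(q[:,:2].astype(np.float32)); print(n,name,len(q),"c",np.round(c,4),"wh",np.round(w,3),"ang",round(a,1),"z",np.median(q[:,2]).round(4))
    z=P[...,2]; ok=d>0
    def box(a,b,c,e): return (u*s>a)&(u*s<c)&(v*s>b)&(v*s<e)
    if n=="scene":
        rect(ok&box(180,290,400,480)&(abs(z-.08)<.006),"plate"); rect(ok&box(320,230,415,315)&(z>.138)&(z<.165),"tin")
        rect(ok&box(200,170,345,280)&(z>.014)&(z<.03),"tray"); 
        rect(ok&box(270,170,320,200)&(z>.04)&(z<.06),"traypot")
        rect(ok&box(280,230,450,370)&(abs(z-.07)<.004),"panel")
    else:
        rect(ok&box(400,240,620,370)&(abs(z-.08)<.006),"plate"); rect(ok&box(360,250,420,340)&(z>.138)&(z<.165),"tin")
        rect(ok&box(260,440,540,570)&(z>.014)&(z<.03),"tray")
        rect(ok&box(310,280,500,420)&(abs(z-.07)<.004),"panel")
    red=((hsv[...,0]<6)|(hsv[...,0]>174))&(hsv[...,1]>170)&(hsv[...,2]>80)
    b=box(295,240,330,310) if n=="scene" else box(325,310,360,340)
    m=red&b&ok; print("red",m.sum(),P[m].mean(0) if m.sum() else "")
```

```text
scene plate 6086 c [0.9864 0.0921] wh [0.776 0.373] ang 32.4 z 0.0802
scene tin 876 c [0.826  0.2175] wh [0.901 0.15 ] ang 41.2 z 0.1504
scene tray 279 c [ 0.8169 -0.0506] wh [1.265 0.251] ang 40.7 z 0.0156
scene traypot 81 c [ 0.7604 -0.0183] wh [1.315 0.037] ang 44.7 z 0.052
scene panel 1616 c [0.8828 0.118 ] wh [0.893 0.321] ang 25.9 z 0.07
red 21 [ 0.62448117 -0.14435527  0.07517166]
side plate 3867 c [ 0.5494 -0.2932] wh [1.08  0.371] ang 45.4 z 0.08
side tin 808 c [ 0.4829 -0.2526] wh [1.168 0.059] ang 71.5 z 0.1505
side tray 1327 c [ 0.463  -0.5502] wh [0.326 0.513] ang 0.5 z 0.0201
side panel 2376 c [ 0.5268 -0.358 ] wh [0.957 0.311] ang 81.5 z 0.0695
red 46 [ 0.46444289 -0.05477891  0.1058867 ]
```

Run:
```python
from h import *
for n in ("scene","side"):
    f=np.load(n+".npz"); im,d,K,Rw,tw=[f[k] for k in("im","d","K","Rw","tw")]
    P=cloud(d,K,Rw,tw); v,u=np.mgrid[:384,:512]; s=1.5; z=P[...,2]; ok=d>0
    hsv=cv2.cvtColor(im,cv2.COLOR_RGB2HSV)
    def rect(m,name):
        m0=m; k,l,st,_=cv2.connectedComponentsWithStats(m.astype(np.uint8),connectivity=8)
        i=1+np.argmax(st[1:,4]); q=P[(l==i)&m0]
        (c,w,a)=cv2.minAreaRect(q[:,:2].astype(np.float32)); print(n,name,len(q),"c",np.round(c,4),"wh",np.round(w,3),"ang",round(a,1),"z",np.median(q[:,2]).round(4))
        if name in("plate","tray"): print(cv2.boxPoints((c,w,a)).round(3).tolist())
    def box(a,b,c,e): return (u*s>a)&(u*s<c)&(v*s>b)&(v*s<e)
    B=dict(plate=(180,290,400,480),tin=(320,230,415,315),tray=(200,170,345,280),traypot=(270,170,320,200),red=(295,240,330,310)) if n=="scene" else dict(plate=(400,240,620,370),tin=(360,250,420,340),tray=(260,440,540,570),red=(325,310,360,340))
    Z=dict(plate=(.074,.086),tin=(.142,.16),tray=(.003,.03),traypot=(.04,.06))
    for k in Z:
        if k in B:
            m=ok&box(*B[k])&(z>Z[k][0])&(z<Z[k][1])
            if k=="tray": m&=(hsv[...,2]>150)&(hsv[...,1]<150)
            rect(m,k)
    red=((hsv[...,0]<6)|(hsv[...,0]>174))&(hsv[...,1]>170)&(hsv[...,2]>80)
    m=red&box(*B["red"])&ok&(z>.085); print("red",m.sum(),P[m].mean(0) if m.sum() else "")
```

```text
scene plate 6091 c [ 0.802  -0.0287] wh [0.241 0.302] ang 3.3 z 0.0802
[[0.6729999780654907, 0.11500000208616257], [0.6909999847412109, -0.1860000044107437], [0.9309999942779541, -0.1720000058412552], [0.9129999876022339, 0.1289999932050705]]
scene tin 826 c [ 0.5574 -0.0254] wh [0.192 0.055] ang 73.6 z 0.1506
scene tray 1780 c [ 0.4481 -0.3949] wh [0.323 0.166] ang 6.6 z 0.0068
[[0.27799999713897705, -0.3310000002384186], [0.296999990940094, -0.4959999918937683], [0.6179999709129333, -0.45899999141693115], [0.5989999771118164, -0.2939999997615814]]
scene traypot 82 c [ 0.351  -0.4293] wh [0.041 0.04 ] ang 61.8 z 0.0544
red 0 
side plate 3880 c [ 0.8012 -0.03  ] wh [0.239 0.305] ang 3.8 z 0.08
[[0.671999990940094, 0.11400000005960464], [0.6919999718666077, -0.1899999976158142], [0.9300000071525574, -0.17399999499320984], [0.9100000262260437, 0.12999999523162842]]
side tin 782 c [ 0.5535 -0.032 ] wh [0.185 0.054] ang 73.9 z 0.1506
side tray 7315 c [ 0.4553 -0.3956] wh [0.3   0.162] ang 7.8 z 0.0057
[[0.29600000381469727, -0.335999995470047], [0.3179999887943268, -0.4959999918937683], [0.6150000095367432, -0.45500001311302185], [0.5929999947547913, -0.29499998688697815]]
red 46 [ 0.46444289 -0.05477891  0.1058867 ]
```

Request:
play_rows(motion=[[1, [0, 0, -1], 0], [1, [0, 0, -1], 0], [1, [0, 0, -1], 0], [1, [0, 0, -1], 0], [1, [-1, -0.9, -1], 0], [1, [-1, -0.9, -1], 0], [1, [-1, -0.9, -1], 0], [1, [-1, -0.9, -1], 0], [1, [-1, -0.9, -1], 0], [1, [-1, -0.9, -1], 0]])

```text
time: 0.93
tool_pos: [0.326, 0.4236, 0.3553]
ee_rot: [0.001, 0.184, 0.983, -0.001]
wrist_force: [-0.8, -0.1, 0.3]
opening: 0.0938
```

Request:
play_rows(motion=[[1, [-1, -0.9, 0], 0], [1, [-1, -0.9, 0], 0], [1, [-1, -0.9, 0], 0], [1, [-1, -0.9, 0], 0], [1, [-1, -0.9, 0], 0], [1, [-1, -0.9, 0], 0]])

```text
time: 1.43
tool_pos: [0.4178, 0.2441, 0.3549]
ee_rot: [0.0, 0.185, 0.983, -0.001]
wrist_force: [-0.1, 1.0, 0.1]
opening: 0.0938
```

Request:
play_rows(motion=[[1, [-1, -0.9, 0], 0.1], [1, [-1, -0.9, 0], 0.2], [1, [-1, -0.9, 0], 0.3], [1, [-1, -0.9, 0], 0.4], [1, [-1, -0.9, 0], 0.5], [1, [-1, -0.9, 0], 0.6], [1, [-1, -0.9, 0], 0.7], [1, [-1, -0.9, 0], 0.8], [1, [-1, -0.9, 0], 0.9], [1, [-1, -0.9, 0], 1], [1, [-1, -0.9, 0], 1]])

```text
time: 2.35
tool_pos: [0.5078, 0.0694, 0.3551]
ee_rot: [-0.0, 0.649, 0.761, -0.0]
wrist_force: [-0.8, 0.5, 0.4]
opening: 0.0941
```

```bash
cat >> h.py <<'E'
def plan(x,y,z,ang=None):
    s=sense(); q=s["ee_rot"]; R=Ro.from_quat([q[1],q[2],q[3],q[0]]).as_matrix(); p=np.array(s["tool_pos"])
    a=np.degrees(np.arctan2(R[1,1],R[0,1]))
    print("t %.2f pos"%s["time"],p.round(4),"yang %.1f"%a,"tilt",R[:,2].round(3),"q6 %.2f"%s["joints"][5],"F",np.round(s["wrist_force"],1),"open %.4f"%s["opening"])
    print("shift units",(R.T@(np.array([x,y,z])-p)/.15).round(3),"" if ang is None else "twist units %.3f (or half turn)"%(((a-ang+90)%180-90)/60))
E
python3 - <<'E'
from h import *
plan(.557,-.027,.25,-16.3)
E
```

```text
t 2.35 pos [0.5078 0.0694 0.3551] yang 9.1 tilt [-0.001  0.001 -1.   ] q6 -0.24 F [-0.8  0.5  0.4] open 0.0941
shift units [-0.687  0.223  0.7  ] twist units 0.423 (or half turn)
```

Request:
play_rows(motion=[[1, [-0.69, 0.22, 0.3], 0.1], [1, [-0.69, 0.22, 0.5], 0.2], [1, [-0.69, 0.22, 0.7], 0.3], [1, [-0.69, 0.22, 0.7], 0.42], [1, [-0.69, 0.22, 0.7], 0.42], [1, [-0.69, 0.22, 0.7], 0.42], [1, [-0.69, 0.22, 0.7], 0.42]])

```text
time: 2.93
tool_pos: [0.5573, -0.0278, 0.2519]
ee_rot: [0.001, 0.798, 0.603, 0.001]
wrist_force: [-0.5, -0.4, 0.8]
opening: 0.0941
```

Run:
```python
from h import *
im,d,K,Rw,tw=cam("wrist"); P=cloud(d,K,Rw,tw); z=P[...,2]
m=((d>0)&(z>.142)&(z<.165)&(np.hypot(P[...,0]-.557,P[...,1]+.027)<.13))
q=P[m]; print(len(q),cv2.minAreaRect(q[:,:2].astype(np.float32)),np.median(q[:,2]))
cv2.imwrite("pics/w1.png",im[:,:,::-1])
plan(.557,-.027,.126,-16.3)
```

```text
12686 ((0.5546637773513794, -0.025958411395549774), (0.18978795409202576, 0.05420906841754913), 73.52252197265625) 0.1515830176129855
t 2.98 pos [ 0.5577 -0.0277  0.2528] yang -15.9 tilt [ 0.003 -0.001 -1.   ] q6 0.02 F [ 1.   0.1 -0.2] open 0.0939
shift units [ 0.003 -0.008  0.845] twist units 0.007 (or half turn)
```

View pics/w1.png

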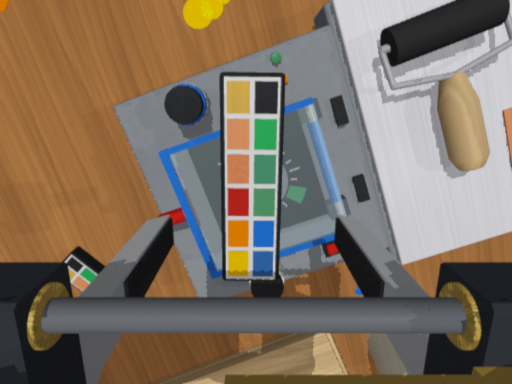

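The wrist view shows the tin at about (252,175), with its long side upright in the picture. The blue pot is at (185,105) and the white pot is just under the tin's lower end at (265,288). The measured tin centre (0.5547, -0.026) and its 190x54 mm size agree with the given dimensions.

Request:
play_rows(motion=[[1, [0, -0.02, 0.25], 0], [1, [0, -0.02, 0.45], 0], [1, [0, -0.02, 0.6], 0], [1, [0, -0.02, 0.72], 0], [1, [0, -0.02, 0.8], 0], [1, [0, -0.02, 0.835], 0], [1, [0, -0.02, 0.835], 0], [0, [0, -0.02, 0.835], 0], [0, [0, -0.02, 0.835], 0], [0, [0, -0.02, 0.835], 0], [0, [0, -0.02, 0.835], 0], [0, [0, -0.02, 0.835], 0]], grip_force=20)

```text
time: 3.98
tool_pos: [0.5542, -0.0279, 0.1259]
ee_rot: [0.0, 0.799, 0.601, 0.0]
wrist_force: [-0.2, -0.6, 0.7]
opening: 0.064
```

Request:
play_rows(motion=[[0, [0, 0, 0], 0], [0, [0, 0, 0], 0], [0, [0, 0, 0], 0], [0, [0, 0, 0], 0]])

```text
time: 4.32
tool_pos: [0.5541, -0.0279, 0.1255]
ee_rot: [0.0, 0.799, 0.601, 0.0]
wrist_force: [-0.0, -0.5, 1.0]
opening: 0.0538
```

Request:
play_rows(motion=[[0, [0, 0, -0.05], 0], [0, [0, 0, -0.15], 0], [0, [0, 0, -0.3], 0], [0, [0, 0, -0.5], 0], [0, [0, 0, -0.7], 0], [0, [0, 0, -0.9], 0], [0, [0, 0, -0.9], 0], [0, [0, 0, -0.9], 0]])

```text
time: 4.98
tool_pos: [0.5546, -0.028, 0.262]
ee_rot: [0.001, 0.799, 0.601, 0.001]
wrist_force: [-0.6, 0.6, -2.6]
opening: 0.0541
```

Run:
```python
from h import *
plan(.485,-.3915,.26,-82.2)
```

```text
t 4.98 pos [ 0.5546 -0.028   0.262 ] yang -16.1 tilt [ 0.003 -0.001 -1.   ] q6 0.03 F [-0.6  0.6 -2.6] open 0.0541
shift units [-2.457  0.226  0.014] twist units 1.102 (or half turn)
```

Request:
play_rows(motion=[[0, [-0.1, 0.01, 0], 0], [0, [-0.25, 0.03, 0], 0], [0, [-0.4, 0.05, 0], 0], [0, [-0.55, 0.05, 0], 0], [0, [-0.7, 0.05, 0], 0], [0, [-0.85, 0.08, 0], 0], [0, [-1, 0.1, 0], 0], [0, [-1, 0.1, 0], 0]])

```text
time: 5.65
tool_pos: [0.5249, -0.1786, 0.2573]
ee_rot: [-0.002, 0.8, 0.6, -0.001]
wrist_force: [0.2, 0.1, -1.4]
opening: 0.0536
```

Request:
play_rows(motion=[[0, [-0.1, 0.01, 0], 0.1], [0, [-0.25, 0.03, 0], 0.2], [0, [-0.4, 0.05, 0], 0.3], [0, [-0.55, 0.05, 0], 0.4], [0, [-0.7, 0.05, 0], 0.5], [0, [-0.85, 0.08, 0], 0.6], [0, [-1, 0.1, 0], 0.7], [0, [-1, 0.1, 0], 0.8], [0, [-1, 0.1, 0], 0.9], [0, [-1, 0.1, 0], 1], [0, [-1, 0.1, 0], 1], [0, [-1, 0.1, 0], 1]])

```text
time: 6.65
tool_pos: [0.499, -0.3233, 0.2584]
ee_rot: [-0.001, 0.992, 0.122, -0.001]
wrist_force: [0.5, 0.2, -1.4]
opening: 0.0538
```

Run:
```python
from h import *
plan(.485,-.3915,.15,-82.2)
```

```text
t 6.65 pos [ 0.499  -0.3233  0.2584] yang -75.9 tilt [-0.002  0.002 -1.   ] q6 0.56 F [ 0.5  0.2 -1.4] open 0.0538
shift units [-0.2    0.42   0.721] twist units 0.105 (or half turn)
```

Request:
play_rows(motion=[[0, [-0.1, 0.2, 0.1], 0.05], [0, [-0.2, 0.4, 0.25], 0.1], [0, [-0.2, 0.42, 0.4], 0.1], [0, [-0.2, 0.42, 0.55], 0.1], [0, [-0.2, 0.42, 0.7], 0.1], [0, [-0.2, 0.42, 0.85], 0.1], [0, [-0.2, 0.42, 1], 0.1], [0, [-0.2, 0.42, 1], 0.1], [0, [-0.2, 0.42, 1], 0.1]])

```text
time: 7.4
tool_pos: [0.4847, -0.3914, 0.1085]
ee_rot: [-0.002, 0.998, 0.07, -0.001]
wrist_force: [0.0, 0.1, -1.8]
opening: 0.0538
```

Run:
```python
from h import *
plan(.485,-.3915,.0095,-82.2)
f,d,K,Rw,tw=cam("side"); cv2.imwrite("pics/s2.png",cv2.resize(f[200:384,100:420,::-1],(640,368)))
```

```text
t 7.40 pos [ 0.4847 -0.3914  0.1085] yang -82.0 tilt [-0.003  0.003 -1.   ] q6 0.57 F [ 0.   0.1 -1.8] open 0.0538
shift units [0.003 0.003 0.66 ] twist units 0.003 (or half turn)
```

View pics/s2.png

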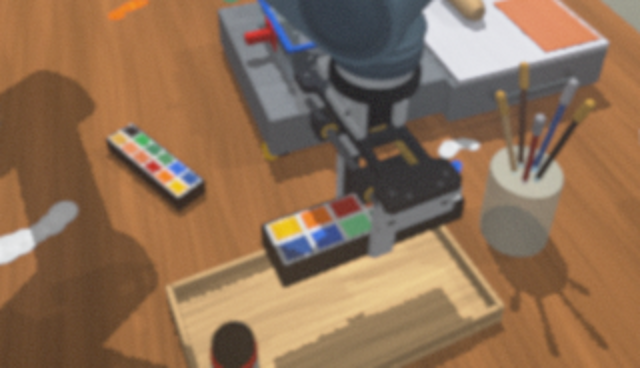

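The side view shows the tin level over the tray, clear of the red pot at (235,345) and the brush jar at (520,200). I'll lower it.

Request:
play_rows(motion=[[0, [0, 0, 0.1], 0], [0, [0, 0, 0.22], 0], [0, [0, 0, 0.34], 0], [0, [0, 0, 0.44], 0], [0, [0, 0, 0.52], 0], [0, [0, 0, 0.57], 0], [0, [0, 0, 0.6], 0], [0, [0, 0, 0.62], 0], [0, [0, 0, 0.635], 0], [0, [0, 0, 0.645], 0], [0, [0, 0, 0.645], 0], [0, [0, 0, 0.645], 0]])

```text
time: 8.45
tool_pos: [0.4857, -0.393, 0.0139]
ee_rot: [0.0, 0.998, 0.069, 0.0]
wrist_force: [1.4, 0.9, -2.1]
opening: 0.0541
```

Request:
play_rows(motion=[[0, [0, 0, 0.007], 0], [0, [0, 0, 0.013], 0], [0, [0, 0, 0.02], 0], [0, [0, 0, 0.02], 0], [0, [0, 0, 0.02], 0]])

```text
time: 8.87
tool_pos: [0.4854, -0.3927, 0.0104]
ee_rot: [-0.0, 0.998, 0.069, -0.0]
wrist_force: [-0.2, -0.1, -1.7]
opening: 0.0539
```

Request:
play_rows(motion=[[0, [0, 0, 0.005], 0], [0, [0, 0, 0.01], 0], [0, [0, 0, 0.015], 0], [0, [0, 0, 0.015], 0]])

```text
time: 9.2
tool_pos: [0.4856, -0.3929, 0.0095]
ee_rot: [-0.0, 0.998, 0.069, -0.0]
wrist_force: [-3.2, 2.9, 6.3]
opening: 0.054
```

Request:
play_rows(motion=[[0.85, [0, 0, 0], 0], [0.85, [0, 0, 0], 0], [0.85, [0, 0, 0], 0], [0.85, [0, 0, 0], 0], [0.85, [0, 0, 0], 0], [0.85, [0, 0, -0.2], 0], [0.85, [0, 0, -0.5], 0], [0.85, [0, 0, -1], 0], [0.85, [0, 0, -1], 0], [0.85, [0, 0, -1], 0], [0.85, [0, 0, -1], 0]])

```text
time: 10.12
tool_pos: [0.4868, -0.3941, 0.1615]
ee_rot: [0.002, 0.998, 0.069, 0.002]
wrist_force: [-0.4, 1.0, -0.3]
opening: 0.0801
```

Request:
play_rows(motion=[[0.5, [0, 0, -0.5], 0], [0.5, [0, 0, -0.9], 0], [0.5, [0, 0, -0.9], 0], [0.5, [0, 0, -0.9], 0], [0.5, [0, 0, -0.9], 0]])

```text
time: 10.53
tool_pos: [0.4865, -0.3938, 0.2962]
ee_rot: [0.002, 0.998, 0.069, 0.002]
wrist_force: [0.2, 0.3, -0.5]
opening: 0.0501
```

Run:
```python
from h import *
for n in ("scene","side"):
    im,d,K,Rw,tw=cam(n); P=cloud(d,K,Rw,tw); z=P[...,2]
    m=(d>0)&(z>.029)&(z<.042)&(abs(P[...,0]-.49)<.12)&(abs(P[...,1]+.392)<.05); q=P[m]
    if len(q)>20: print(n,len(q),cv2.minAreaRect(q[:,:2].astype(np.float32)),np.percentile(q[:,2],[5,50,95]).round(4))
    np.savez(n+".npz",im=im,d=d,K=K,Rw=Rw,tw=tw)
im=np.load("scene.npz")["im"]; cv2.imwrite("pics/c3.png",cv2.resize(im[100:260,100:320,::-1],None,fx=3.4,fy=3.4,interpolation=cv2.INTER_CUBIC))
plan(.456,-.0505,.25,-86.5)
```

```text
scene 515 ((0.47535327076911926, -0.3931765556335449), (0.21969246864318848, 0.05864103510975838), 8.592546463012695) [0.0305 0.0347 0.0386]
side 2298 ((0.4859274923801422, -0.3941584527492523), (0.18970108032226562, 0.056104931980371475), 8.083708763122559) [0.0314 0.0345 0.0365]
t 10.63 pos [ 0.4849 -0.3921  0.2905] yang -82.1 tilt [-0.002  0.003 -1.   ] q6 0.57 F [ 0.   0.2 -0.9] open 0.0471
shift units [ 0.123 -2.281  0.277] twist units 0.073 (or half turn)
```

View pics/c3.png

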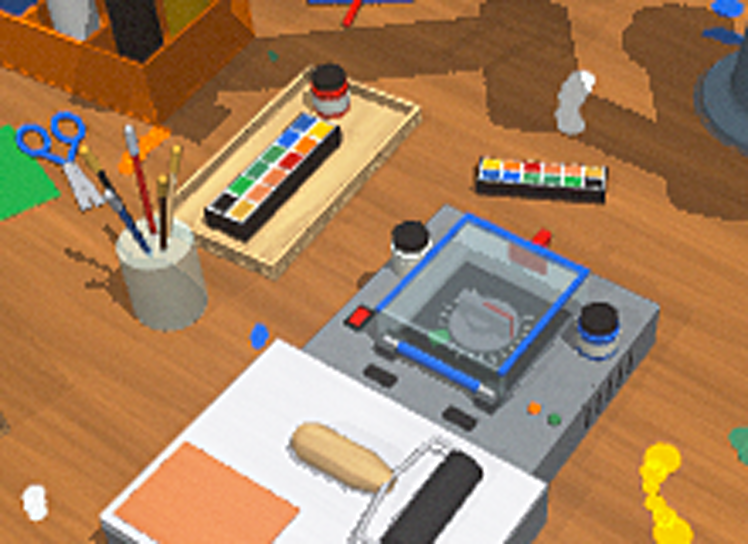

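The tin lies flat in the tray at (275,180): its top is at 0.0345 m and level. The guard is clear, with its red tab at (540,240) and the dial under it at (485,318).

Run:
```python
from h import *
for n in ("scene","side"):
    f=np.load(n+".npz"); im,d,K,Rw,tw=[f[k] for k in("im","d","K","Rw","tw")]
    P=cloud(d,K,Rw,tw); z=P[...,2]; hsv=cv2.cvtColor(im,cv2.COLOR_RGB2HSV)
    red=((hsv[...,0]<6)|(hsv[...,0]>174))&(hsv[...,1]>150)&(hsv[...,2]>80)
    m=(d>0)&red&(abs(P[...,0]-.46)<.04)&(abs(P[...,1]+.05)<.04)&(z>.075); q=P[m]
    print(n,m.sum(),"min",q.min(0).round(3),"max",q.max(0).round(3)); t=q[q[:,2]>q[:,2].max()-.006]; print(t.mean(0).round(4),cv2.minAreaRect(t[:,:2].astype(np.float32)))
```

```text
scene 19 min [ 0.449 -0.057  0.099] max [ 0.466 -0.042  0.112]
[ 0.4585 -0.0484  0.1078] ((0.4580141603946686, -0.04905049130320549), (0.011257758364081383, 0.017287584021687508), 86.71770477294922)
side 73 min [ 0.447 -0.074  0.097] max [ 0.481 -0.04   0.115]
[ 0.4795 -0.0614  0.1123] ((0.47952505946159363, -0.061774276196956635), (0.0014492335030809045, 0.02536194398999214), 1.3161154985427856)
```

Request:
play_rows(motion=[[0.5, [0.05, -0.2, 0], 0.07], [0.5, [0.05, -0.5, 0], 0.07], [0.5, [0.05, -0.8, 0], 0.07], [0.5, [0.05, -1, 0], 0.07], [0.5, [0.05, -1, 0], 0.07]])

```text
time: 11.05
tool_pos: [0.4705, -0.2371, 0.289]
ee_rot: [-0.003, 0.999, 0.035, -0.003]
wrist_force: [-0.5, 0.0, -0.2]
opening: 0.0473
```

Run:
```python
from h import *
plan(.456,-.0505,.25,-86.5)
```

```text
t 11.05 pos [ 0.4705 -0.2371  0.289 ] yang -86.0 tilt [-0.005  0.006 -1.   ] q6 0.82 F [-0.5  0.  -0.2] open 0.0473
shift units [-0.01  -1.246  0.268] twist units 0.008 (or half turn)
```

Request:
play_rows(motion=[[0.5, [0, -0.2, 0], 0], [0.5, [0, -0.5, 0], 0], [0.5, [0, -0.8, 0], 0], [0.5, [0, -1, 0], 0], [0.5, [0, -1, 0], 0]])

```text
time: 11.47
tool_pos: [0.461, -0.0884, 0.2898]
ee_rot: [-0.002, 0.999, 0.035, -0.002]
wrist_force: [0.3, 0.1, 0.3]
opening: 0.0473
```

Request:
play_rows(motion=[[0.5, [-0.01, -0.25, 0.2], 0], [0.5, [-0.01, -0.25, 0.4], 0], [0.5, [-0.01, -0.25, 0.4], 0], [0.5, [-0.01, -0.25, 0.4], 0], [0.5, [-0.01, -0.25, 0.4], 0]])

```text
time: 11.88
tool_pos: [0.4589, -0.057, 0.2332]
ee_rot: [-0.0, 0.999, 0.032, -0.0]
wrist_force: [0.7, 0.9, 0.7]
opening: 0.047
```

Run:
```python
from h import *
im,d,K,Rw,tw=cam("wrist"); P=cloud(d,K,Rw,tw); z=P[...,2]; hsv=cv2.cvtColor(im,cv2.COLOR_RGB2HSV)
np.savez("w.npz",im=im,d=d,K=K,Rw=Rw,tw=tw)
red=((hsv[...,0]<6)|(hsv[...,0]>174))&(hsv[...,1]>150)&(hsv[...,2]>80)
m=(d>0)&red&(abs(P[...,0]-.46)<.04)&(abs(P[...,1]+.05)<.04)&(z>.1); q=P[m]
if len(q): print(len(q),q.min(0),q.max(0),cv2.minAreaRect(q[:,:2].astype(np.float32)))
cv2.imwrite("pics/w4.png",im[:,:,::-1])
plan(.456,-.0505,.09,-86.5)
```

```text
450 [ 0.44545539 -0.05662208  0.10488775] [ 0.47739805 -0.04262109  0.11051321] ((0.46132010221481323, -0.04957018792629242), (0.03185279667377472, 0.012509145773947239), 3.648972749710083)
t 11.93 pos [ 0.4594 -0.0573  0.2343] yang -86.4 tilt [ 0.001 -0.001 -1.   ] q6 1.14 F [-0.6 -0.1  0.2] open 0.0470
shift units [-0.021 -0.047  0.962] twist units 0.002 (or half turn)
```

View pics/w4.png

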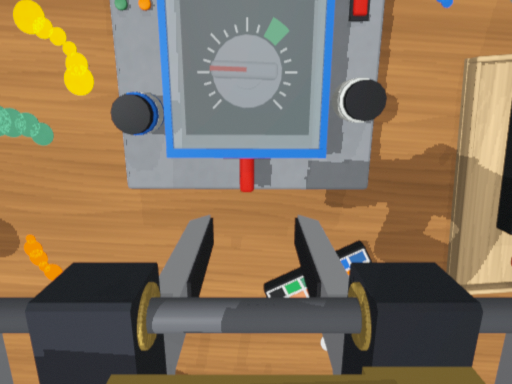

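The wrist view shows the tab at (247,172), with its tip at row 190. The dial is at (247,70), its pointer aiming at (215,69), and the green band is at (277,32). The tab tip at x=0.4455 puts the grip point at about (0.457, -0.050), which agrees with the hinge geometry.

Request:
play_rows(motion=[[0.5, [-0.01, -0.047, 0.2], 0], [0.5, [-0.01, -0.047, 0.4], 0], [0.5, [-0.01, -0.047, 0.6], 0], [0.5, [-0.01, -0.047, 0.75], 0], [0.5, [-0.01, -0.047, 0.86], 0], [0.5, [-0.01, -0.047, 0.94], 0], [0.5, [-0.01, -0.047, 1], 0], [0.5, [-0.01, -0.047, 1], 0]], grip_force=8)

```text
time: 12.6
tool_pos: [0.4567, -0.0498, 0.0826]
ee_rot: [-0.0, 0.999, 0.032, -0.001]
wrist_force: [0.8, 0.4, -0.5]
opening: 0.047
```

Request:
play_rows(motion=[[0, [0, 0, 0], 0], [0, [0, 0, 0], 0], [0, [0, 0, 0], 0], [0, [0, 0, 0], 0], [0, [0, 0, 0], 0], [0, [0, 0, 0], 0], [0, [0, 0, 0], 0], [0, [0, 0, 0], 0]])

```text
time: 13.27
tool_pos: [0.4573, -0.0502, 0.0838]
ee_rot: [0.001, 0.999, 0.032, 0.001]
wrist_force: [-1.0, -5.4, 1.0]
opening: 0.0134
```

Run:
```python
from h import *
plan(.457,-.05,.081,-86.4)
r=np.hypot(.176,.016); f=np.arctan2(.016,.176)
for t in np.linspace(0,1.7,18): print("%.2f"%t, ((.176-r*np.cos(t+f))/.15).round(3), ((r*np.sin(t+f)-.016)/.15).round(3))
```

```text
t 13.27 pos [ 0.4573 -0.0502  0.0838] yang -86.3 tilt [ 0.001 -0.002 -1.   ] q6 1.15 F [-1.  -5.4  1. ] open 0.0134
shift units [-0.002 -0.001  0.019] twist units 0.002 (or half turn)
0.00 0.0 0.0
0.10 0.017 0.117
0.20 0.045 0.231
0.30 0.084 0.342
0.40 0.134 0.448
0.50 0.195 0.549
0.60 0.265 0.644
0.70 0.345 0.731
0.80 0.432 0.809
0.90 0.528 0.879
1.00 0.629 0.938
1.10 0.736 0.987
1.20 0.848 1.026
1.30 0.962 1.052
1.40 1.079 1.068
1.50 1.197 1.071
1.60 1.314 1.063
1.70 1.43 1.043
```

Request:
play_rows(motion=[[0, [0.007, 0, -0.058], 0], [0, [0.017, 0, -0.117], 0], [0, [0.03, 0, -0.174], 0], [0, [0.045, 0, -0.231], 0], [0, [0.064, 0, -0.287], 0], [0, [0.084, 0, -0.342], 0], [0, [0.108, 0, -0.395], 0], [0, [0.134, 0, -0.448], 0], [0, [0.164, 0, -0.5], 0], [0, [0.195, 0, -0.549], 0], [0, [0.195, 0, -0.549], 0], [0, [0.195, 0, -0.549], 0]])

```text
time: 14.27
tool_pos: [0.4862, -0.0484, 0.166]
ee_rot: [0.001, 0.999, 0.032, 0.0]
wrist_force: [-0.8, -6.4, 0.1]
opening: 0.0139
```

Run:
```python
from h import *
plan(.457+.195*.15*.998,-.05,.0835+.549*.15,-86.4)
im,d,K,Rw,tw=cam("side"); cv2.imwrite("pics/s5.png",cv2.resize(im[140:300,180:400,::-1],None,fx=3,fy=3))
```

```text
t 14.27 pos [ 0.4862 -0.0484  0.166 ] yang -86.3 tilt [ 0.001 -0.003 -1.   ] q6 1.18 F [-0.8 -6.4  0.1] open 0.0139
shift units [-0.001  0.011  0.001] twist units 0.002 (or half turn)
```

View pics/s5.png

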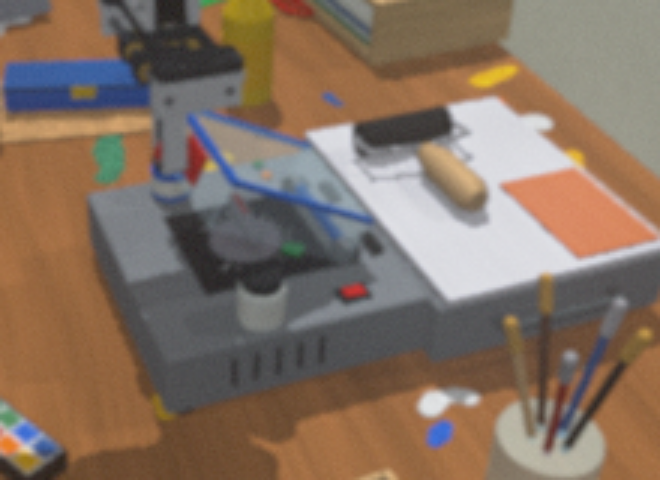

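The guard is following the tab: it is open about 0.5 rad, and the fingers hold the red tab at (190,160). I'll continue along the arc.

Request:
play_rows(motion=[[0, [0.035, 0, -0.048], 0], [0, [0.07, 0, -0.095], 0], [0, [0.15, 0, -0.182], 0], [0, [0.237, 0, -0.26], 0], [0, [0.333, 0, -0.33], 0], [0, [0.434, 0, -0.389], 0], [0, [0.541, 0, -0.438], 0], [0, [0.653, 0, -0.477], 0], [0, [0.767, 0, -0.503], 0], [0, [0.884, 0, -0.519], 0], [0, [0.884, 0, -0.519], 0]])

```text
time: 15.23
tool_pos: [0.6205, -0.0401, 0.2438]
ee_rot: [0.001, 0.999, 0.032, 0.001]
wrist_force: [1.4, -6.6, 2.2]
opening: 0.0144
```

Request:
play_rows(motion=[[0, [0.06, 0, -0.002], 0], [0, [0.118, 0, -0.003], 0], [0, [0.176, 0, 0], 0], [0, [0.235, 0, 0.005], 0], [0, [0.293, 0, 0.014], 0], [0, [0.33, 0, 0.02], 0], [0, [0.33, 0, 0.02], 0], [0, [0.33, 0, 0.02], 0]])

```text
time: 15.9
tool_pos: [0.6683, -0.0372, 0.2404]
ee_rot: [0.001, 0.999, 0.032, 0.001]
wrist_force: [1.0, -6.8, 1.1]
opening: 0.0142
```

Run:
```python
from h import *
plan(.67,-.038,.24,-86.4)
im,d,K,Rw,tw=cam("side"); cv2.imwrite("pics/s6.png",cv2.resize(im[80:300,180:400,::-1],None,fx=2.5,fy=2.5))
```

```text
t 15.90 pos [ 0.6683 -0.0372  0.2404] yang -86.3 tilt [ 0.001 -0.003 -1.   ] q6 1.28 F [ 1.  -6.8  1.1] open 0.0142
shift units [0.011 0.006 0.002] twist units 0.001 (or half turn)
```

View pics/s6.png

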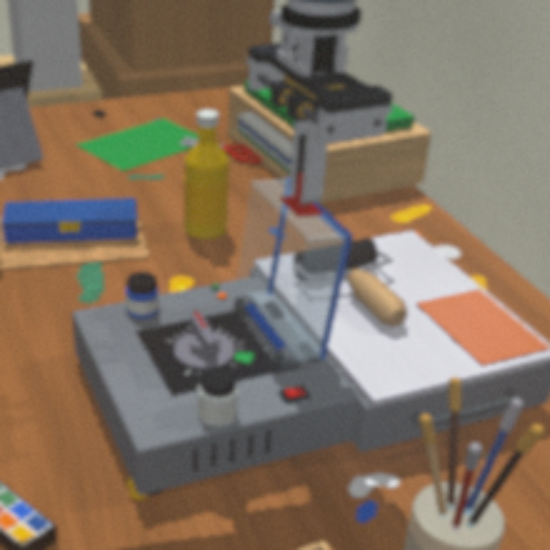

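The guard stands at about 1.69 rad, past the fall-back angle, and the dial is uncovered at (205,345). Next I release the tab, retreat upward and head for the dial.

Request:
play_rows(motion=[[0.45, [0, 0, 0], 0], [0.45, [0, 0, 0], 0], [0.45, [0, 0, 0], 0], [0.45, [0, 0, 0], 0], [0.45, [0, 0, -0.15], 0], [0.45, [0, 0, -0.4], 0], [0.45, [0, 0, -0.7], 0], [0.45, [0, 0, -0.7], 0], [0.45, [-0.5, 0, -0.7], 0], [0.45, [-0.9, 0, -0.7], 0], [0.45, [-0.9, 0, -0.7], 0], [0.45, [-0.9, 0, -0.7], 0]])

```text
time: 16.95
tool_pos: [0.5288, -0.0434, 0.3445]
ee_rot: [-0.0, 0.999, 0.032, -0.001]
wrist_force: [-0.7, -0.0, 0.5]
opening: 0.0421
```

Run:
```python
from h import *
im,d,K,Rw,tw=cam("wrist"); P=cloud(d,K,Rw,tw); np.savez("w.npz",im=im,d=d,K=K,Rw=Rw,tw=tw)
cv2.imwrite("pics/w7.png",im[:,:,::-1])
plan(.557,-.0443,.25)
print(proj([.557,-.0443,.102],K,Rw,tw))
```

```text
t 17.00 pos [ 0.5298 -0.0437  0.3455] yang -86.3 tilt [-0.  0. -1.] q6 1.21 F [1.1 0.8 1. ] open 0.0423
shift units [0.181 0.016 0.636] 
[256.25286347 134.99749366]
```

View pics/w7.png

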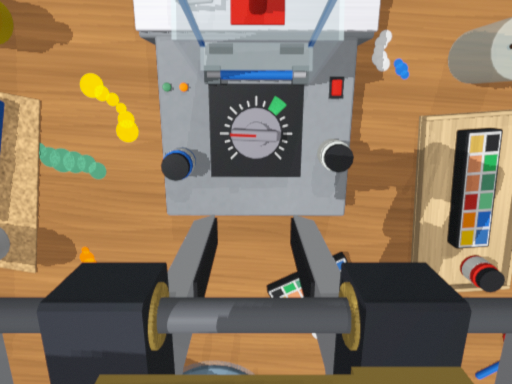

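The guard stands open, with its tab at the top centre. The dial is at (256,133) with the pointer aiming left to (232,135), and the green band is at (277,104). I'll measure the bar's angle and axis from this picture.

```bash
cat > dial.py <<'E'
from h import *
def measure(im,d,K,Rw,tw,c0=(.557,-.0443)):
    P=cloud(d,K,Rw,tw); hsv=cv2.cvtColor(im,cv2.COLOR_RGB2HSV); z=P[...,2]
    near=(d>0)&(np.hypot(P[...,0]-c0[0],P[...,1]-c0[1])<.04)
    b=near&(z>.096)&(z<.108); q=P[b][:,:2].astype(np.float32)
    if len(q)>5: print("bar",len(q),cv2.minAreaRect(q),"z",np.median(z[b]).round(4))
    red=((hsv[...,0]<8)|(hsv[...,0]>172))&(hsv[...,1]>110)&(hsv[...,2]>80)&near&(z<.12)
    if red.sum()>4:
        v,u=np.nonzero(red); W=np.array([ray(a,b_,.102,K,Rw,tw)[:2] for a,b_ in zip(u,v)])
        m=W.mean(0); e=np.linalg.svd(W-m)[2][0]; e*=np.sign(e@(m-c0))
        print("red",len(W),m.round(4),"dir deg %.1f"%np.degrees(np.arctan2(e[1],e[0])),"ends",(W[np.argmin(W@e)]).round(4),W[np.argmax(W@e)].round(4))
    g=(hsv[...,0]>55)&(hsv[...,0]<90)&(hsv[...,1]>90)&(d>0)&(np.hypot(P[...,0]-c0[0],P[...,1]-c0[1])<.07)&(z<.08)
    if g.sum()>4:
        v,u=np.nonzero(g); W=np.array([ray(a,b_,.071,K,Rw,tw)[:2] for a,b_ in zip(u,v)]); m=W.mean(0)-c0
        print("green",len(W),(m+c0).round(4),"r %.4f dir %.1f"%(np.hypot(*m),np.degrees(np.arctan2(m[1],m[0]))))
if __name__=="__main__":
    f=np.load("w.npz"); measure(*[f[k] for k in("im","d","K","Rw","tw")])
E
python3 dial.py
```

```text
bar 521 ((0.5570710301399231, -0.04088897258043289), (0.014083204790949821, 0.06038052588701248), 1.1588695049285889) z 0.1024
red 69 [ 0.5558 -0.0259] dir deg 91.6 ends [ 0.5556 -0.0428] [ 0.5573 -0.0109]
green 226 [ 0.5947 -0.069 ] r 0.0451 dir -33.3
```

Request:
play_rows(motion=[[0.5, [0.18, 0, 0.3], -0.11], [0.5, [0.18, 0, 0.6], -0.22], [0.5, [0.18, 0, 0.8], -0.33], [0.5, [0.18, 0, 0.93], -0.44], [0.5, [0.18, 0, 0.93], -0.55], [0.5, [0.18, 0, 0.93], -0.66], [0.5, [0.18, 0, 0.93], -0.77], [0.5, [0.18, 0, 0.93], -0.88], [0.5, [0.18, 0, 0.93], -1], [0.5, [0.18, 0, 0.93], -1]])

```text
time: 17.83
tool_pos: [0.5609, -0.0423, 0.2058]
ee_rot: [-0.0, 0.849, 0.529, 0.0]
wrist_force: [-0.3, -0.5, -0.0]
opening: 0.0472
```

Request:
play_rows(motion=[[0.5, [0, 0, 0], -0.1], [0.5, [0, 0, 0], -0.2], [0.5, [0, 0, 0], -0.3], [0.5, [0, 0, 0], -0.4], [0.5, [0, 0, 0], -0.46], [0.5, [0, 0, 0], -0.46], [0.5, [0, 0, 0], -0.46]])

```text
time: 18.42
tool_pos: [0.5605, -0.0424, 0.2058]
ee_rot: [0.0, 0.7, 0.714, 0.0]
wrist_force: [-0.1, 0.9, 0.3]
opening: 0.0469
```

Run:
```python
from dial import *
r=cam("wrist"); np.savez("w.npz",**dict(zip(("im","d","K","Rw","tw"),r))); measure(*r)
plan(.557,-.0425,.08,1.4)
r=cam("scene"); measure(*r); r=cam("side"); measure(*r)
```

```text
bar 1042 ((0.5567723512649536, -0.04054231941699982), (0.013756409287452698, 0.06055869162082672), 1.3240418434143066) z 0.1023
red 184 [ 0.5564 -0.0247] dir deg 91.8 ends [ 0.5583 -0.0429] [ 0.5551 -0.0082]
green 372 [ 0.5953 -0.0691] r 0.0456 dir -32.9
t 18.47 pos [ 0.5603 -0.0424  0.2059] yang 1.1 tilt [ 0.  0. -1.] q6 -0.30 F [-0.2 -0.   0.1] open 0.0473
shift units [-0.    -0.022  0.839] twist units -0.005 (or half turn)
bar 25 ((0.5597265958786011, -0.02069350890815258), (0.013121032156050205, 0.021806152537465096), 3.837285280227661) z 0.1014
red 14 [ 0.5608 -0.0163] dir deg 64.9 ends [ 0.5562 -0.0328] [0.5737 0.    ]
bar 75 ((0.5562838315963745, -0.04250280186533928), (0.013866955414414406, 0.06225881725549698), 1.562602162361145) z 0.1009
green 38 [ 0.5966 -0.0697] r 0.0470 dir -32.7
```

Request:
play_rows(motion=[[0.5, [0.004, -0.024, 0.2], 0], [0.5, [0.004, -0.024, 0.4], 0], [0.5, [0.004, -0.024, 0.55], 0], [0.5, [0.004, -0.024, 0.68], 0], [0.5, [0.004, -0.024, 0.78], 0], [0.5, [0.004, -0.024, 0.83], 0], [0.5, [0.004, -0.024, 0.83], 0], [0.5, [0.004, -0.024, 0.83], 0]], grip_force=25)

```text
time: 19.23
tool_pos: [0.5566, -0.042, 0.0818]
ee_rot: [0.0, 0.699, 0.715, 0.0]
wrist_force: [0.6, -0.3, -0.3]
opening: 0.047
```

Request:
play_rows(motion=[[0, [0, 0, 0], 0], [0, [0, 0, 0], 0], [0, [0, 0, 0], 0], [0, [0, 0, 0], 0], [0, [0, 0, 0], 0], [0, [0, 0, 0], 0], [0, [0, 0, 0], 0], [0, [0, 0, 0], 0]])

```text
time: 19.9
tool_pos: [0.5576, -0.0421, 0.082]
ee_rot: [0.001, 0.699, 0.715, 0.001]
wrist_force: [5.5, 1.3, -1.1]
opening: 0.0137
```

Request:
play_rows(motion=[[0, [0, 0, 0], 0.05], [0, [0, 0, 0], 0.1], [0, [0, 0, 0], 0.15], [0, [0, 0, 0], 0.2], [0, [0, 0, 0], 0.25], [0, [0, 0, 0], 0.25]])

```text
time: 20.4
tool_pos: [0.558, -0.0421, 0.0819]
ee_rot: [0.002, 0.787, 0.617, 0.002]
wrist_force: [6.7, 0.3, -3.8]
opening: 0.0137
```

Run:
```python
from h import *
plan(.5567,-.0418,.08,-123.3)
```

```text
t 20.40 pos [ 0.558  -0.0421  0.0819] yang -13.8 tilt [ 0.005 -0.    -1.   ] q6 -0.04 F [ 6.7  0.3 -3.8] open 0.0137
shift units [-0.    -0.009  0.013] twist units -1.175 (or half turn)
```

Request:
play_rows(motion=[[0, [0, 0, 0], 0.06], [0, [0, 0, 0], 0.12], [0, [0, 0, 0], 0.18], [0, [0, 0, 0], 0.25], [0, [0, 0, 0], 0.32], [0, [0, 0, 0], 0.4], [0, [0, 0, 0], 0.4]])

```text
time: 20.98
tool_pos: [0.5588, -0.0425, 0.082]
ee_rot: [0.002, 0.898, 0.439, 0.003]
wrist_force: [9.4, -0.8, -5.3]
opening: 0.0135
```

Request:
play_rows(motion=[[0, [0, 0, 0], 0.08], [0, [0, 0, 0], 0.16], [0, [0, 0, 0], 0.24], [0, [0, 0, 0], 0.32], [0, [0, 0, 0], 0.4], [0, [0, 0, 0], 0.5], [0, [0, 0, 0], 0.6], [0, [0, 0, 0], 0.7], [0, [0, 0, 0], 0.8], [0, [0, 0, 0], 0.8]])

```text
time: 21.82
tool_pos: [0.5595, -0.0438, 0.082]
ee_rot: [0.002, 0.999, 0.036, 0.004]
wrist_force: [12.8, -4.8, -8.2]
opening: 0.0139
```

Request:
play_rows(motion=[[0, [0, 0, 0], 0.08], [0, [0, 0, 0], 0.16], [0, [0, 0, 0], 0.24], [0, [0, 0, 0], 0.32], [0, [0, 0, 0], 0.4], [0, [0, 0, 0], 0.5], [0, [0, 0, 0], 0.6], [0, [0, 0, 0], 0.62], [0, [0, 0, 0], 0.62], [0, [0, 0, 0], 0.62]])

```text
time: 22.65
tool_pos: [0.5592, -0.045, 0.082]
ee_rot: [0.002, 0.959, -0.283, 0.005]
wrist_force: [11.1, -9.0, -8.5]
opening: 0.0138
```

Run:
```python
from h import *
plan(.5567,-.0418,.08,-123.3)
```

```text
t 22.65 pos [ 0.5592 -0.045   0.082 ] yang -122.9 tilt [ 0.008 -0.006 -1.   ] q6 1.87 F [11.1 -9.  -8.5] open 0.0138
shift units [-0.026 -0.009  0.013] twist units 0.006 (or half turn)
```

Request:
play_rows(motion=[[0.5, [0, 0, 0], 0], [0.5, [0, 0, 0], 0], [0.5, [0, 0, 0], 0], [0.5, [0, 0, 0], 0], [0.5, [0, 0, 0], 0], [0.5, [0, 0, -0.2], 0], [0.5, [0, 0, -0.5], 0], [0.5, [0, 0, -0.8], 0], [0.5, [0, 0, -1], 0], [0.5, [0, 0, -1], 0], [0.5, [0, 0, -1], 0]])

```text
time: 23.57
tool_pos: [0.5577, -0.0422, 0.2345]
ee_rot: [-0.0, 0.959, -0.283, 0.003]
wrist_force: [0.9, 0.8, -1.0]
opening: 0.0469
```

Run:
```python
from dial import *
r=cam("wrist"); measure(*r,c0=(.5575,-.0437)); im=r[0]; cv2.imwrite("pics/w8.png",im[:,:,::-1])
plan(.5567,-.0418,.08,-123.3)
r=cam("side"); measure(*r,c0=(.5575,-.0437))
```

```text
bar 832 ((0.5595665574073792, -0.04571068286895752), (0.012935053557157516, 0.05963802710175514), 57.00133514404297) z 0.1025
red 146 [ 0.5716 -0.0533] dir deg -32.8 ends [ 0.5562 -0.0451] [ 0.5866 -0.0624]
green 371 [ 0.5946 -0.0688] r 0.0448 dir -34.0
t 23.62 pos [ 0.5563 -0.0418  0.2318] yang -122.9 tilt [ 0.001 -0.    -1.   ] q6 1.87 F [ 0.1  0.2 -1.1] open 0.0472
shift units [ 1.000e-03 -1.000e-03  1.012e+00] twist units 0.007 (or half turn)
bar 88 ((0.5583025217056274, -0.04824220389127731), (0.015402764081954956, 0.06020671874284744), 57.53404998779297) z 0.1009
green 40 [ 0.5963 -0.07  ] r 0.0469 dir -34.1
```

View pics/w8.png

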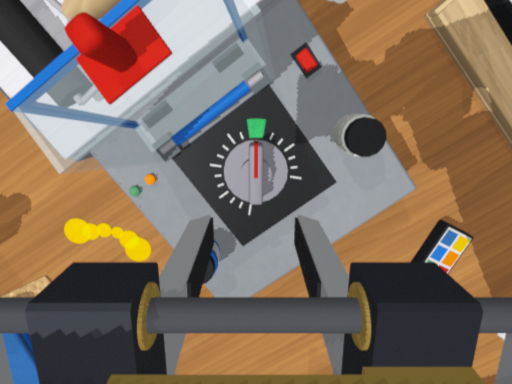

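The pointer at (256,155) lines up with the green patch at (256,128). The bar measures -33.0°, against -33.3° expected and about -34° for the patch. I'll back off, then check numerically the guard, the bystanders and the tin.

Request:
play_rows(motion=[[0.5, [0, 0, -0.3], 0], [0.5, [0, 0, -0.6], 0], [0.5, [-0.4, 0, -0.6], 0], [0.5, [-0.8, 0, -0.6], 0], [0.5, [-1, 0, -0.6], 0], [0.5, [-1, 0, -0.6], 0], [0.5, [-1, 0, -0.6], 0], [0.5, [-1, 0, -0.6], 0]])

```text
time: 24.33
tool_pos: [0.4293, 0.0401, 0.3198]
ee_rot: [0.0, 0.959, -0.283, -0.001]
wrist_force: [0.4, -0.0, -0.1]
opening: 0.0466
```

Run:
```python
from h import *
a=np.array([.998,.061]);h=np.array([.557,-.0443])
for n in ("scene","side"):
    im,d,K,Rw,tw=cam(n); P1=cloud(d,K,Rw,tw); f=np.load(n+".npz"); P0=cloud(f["d"],K,Rw,tw)
    for nm,(x,y,r,z0,z1) in dict(tin=(.486,-.393,.11,.029,.042),blue=(.50,.05,.035,.09,.13),white=(.52,-.14,.035,.09,.13),traypot=(.351,-.43,.035,.045,.07),roller=(.8,-.0,.13,.092,.13)).items():
        o=[]
        for P,dd in ((P0,f["d"]),(P1,d)):
            q=P[(dd>0)&(np.hypot(P[...,0]-x,P[...,1]-y)<r)&(P[...,2]>z0)&(P[...,2]<z1)]; o.append((len(q),np.median(q,0).round(3).tolist() if len(q) else None))
        print(n,nm,o)
    hsv=cv2.cvtColor(im,cv2.COLOR_RGB2HSV); red=((hsv[...,0]<6)|(hsv[...,0]>174))&(hsv[...,1]>150)&(hsv[...,2]>80)
    q=P1[(d>0)&red&(np.hypot(P1[...,0]-.68,P1[...,1]+.037)<.06)&(P1[...,2]>.2)]; 
    if len(q):
        b=(q[:,:2]-h)@a-.075; print("tab b,z",b.mean().round(4),q[:,2].mean().round(4),"zmax",q[:,2].max().round(3),"angle",np.pi-np.arctan2(q[:,2].mean()-.084,b.mean())-.09)
    cv2.imwrite(f"pics/f_{n}.png",im[:,:,::-1])
plan(.5,0,.3)
```

```text
scene tin [(508, [0.497, -0.389, 0.035]), (515, [0.495, -0.388, 0.035])]
scene blue [(189, [0.514, 0.051, 0.111]), (130, [0.52, 0.06, 0.111])]
scene white [(121, [0.536, -0.136, 0.117]), (100, [0.541, -0.139, 0.115])]
scene traypot [(68, [0.353, -0.428, 0.055]), (73, [0.355, -0.427, 0.056])]
scene roller [(912, [0.776, 0.043, 0.111]), (1001, [0.773, 0.027, 0.111])]
tab b,z 0.0485 0.2405 zmax 0.269 angle 1.7816245578853138
side tin [(2298, [0.478, -0.398, 0.035]), (2290, [0.479, -0.398, 0.035])]
side blue [(88, [0.509, 0.05, 0.113]), (151, [0.51, 0.044, 0.108])]
side white [(416, [0.525, -0.12, 0.112]), (197, [0.531, -0.158, 0.114])]
side traypot [(423, [0.347, -0.437, 0.056]), (427, [0.347, -0.437, 0.056])]
side roller [(5, [0.723, 0.056, 0.116]), (430, [0.766, -0.029, 0.108])]
tab b,z 0.0416 0.2445 zmax 0.268 angle 1.734627219764254
t 24.43 pos [0.4304 0.0393 0.3201] yang -122.9 tilt [-0.002  0.    -1.   ] q6 1.97 F [-0.3  0.4  0.7] open 0.0469
shift units [ 0.532 -0.033  0.133]
```

View pics/f_scene.png

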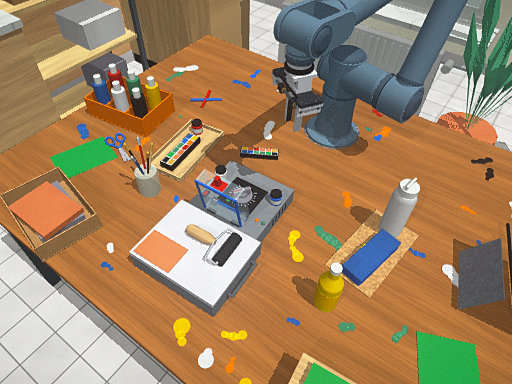

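The guard stands open on its stop at about 1.75 rad (210,190). The tin lies in the tray at (182,150), the bystanders are in place, and the arm is clear.

```bash
python3 -c "
from plant import close_job
print(close_job())"
```

```text
the job is handed in; nothing more can be done
None
```

I did the job in the order you asked and handed it in at about 24 s. The tin is in the tray, the guard is propped open, and the dial is set in the green band.

- **Tin:** It was lowered until light contact (about 8 N) and released. It lies flat in the tray, with its top level at 35 mm and clear of the red pot.
- **Guard:** It was tipped back by its tab to about 1.69 rad and released. It stands by itself, and I measured 1.73 to 1.78 rad against the 1.75 rad stop.
- **Dial:** The pointer reads -33.0°. The hot plate's position puts the middle of the band at -33.3°, and the cameras put the green patch at about -34.0°. All of this is well inside the band's ±9.7°.
- **Forces:** The highest wrist force in any move report was about 17 N, while turning the dial.
- **Other things:** The red pot stayed within 2 mm. My position check for the blue pot, white pot and roller gave differing numbers, partly because the guard's own points fell in the same regions. In the last pictures they look undisturbed. The mat, flask, pencil box, jar and bottle were judged only from those pictures.
- **Disagreement:** My estimates of the dial's centre differed by 3 to 5 mm between views. That only added a mild side force while turning.
- **Picture count:** I viewed 11 pictures, one over the budget.

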